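# Clamp a sleeve with an indexing lever

## Robot

A 6-joint arm with a two-finger parallel gripper is mounted at the origin on a cart in front of the work surface, level with it; the furniture and walls round the work are solid. World frame = base frame: x ahead of the robot, y to its left, z up, the work surface at z = 0. Lengths are in m, angles in rad, forces in N, time in s.
With the tool pointing down it reaches from about 0.425 to 0.95 m from the base axis. Payload 3.5 kg.
Tool frame: the origin (TCP) lies midway between the tips of the shut fingers; the grasp point (between the pads) lies ctrl.grasp_offset behind it (ctrl.grasp_offset is the distance from the TCP to the grasp point, in m); x points along the fingers, y is the direction in which the jaws open and shut, and the axes are right-handed (so a half turn about x gives the same grasp; the last joint's range is limited). The gripper opens to 85 mm and grips with 20 to 120 N. Pads are 22 mm wide; open, the fingers measure 114 mm over their backs; the gripper's body (76 mm by 85 mm) begins 54 mm behind the grasp point. The pads swing forward as they close: fully open they stand 13 mm farther back than shut.
Start: joints at [1.025, 0.286, 1.577, -0, 1.279, -0.15], TCP at [0.26, 0.623, 0.198] pointing down, gripper open.
Joint ranges: [-2.77, 2.77], [-0.9, 2.22], [0.21, 2.48], [-1.53, 4.67], [0.24, 2.81], [-2.84, 2.84]. Speed limits (rad/s): [2.79, 2.79, 3.14, 3.14, 3.14, 3.14].

## Interface

Orientations are given as a unit quaternion [x, y, z, w].
In Python, from plant import readout, read_camera, sign_off, ctrl gives the robot as it stands.
- The arm moves only by the tool drive_tool, never from a script. Its argument "steps" is a list of rows, each a list of 5 numbers: the shift along the tool's x, y, z in cm, then the turn about the tool's x in degrees, then the opening, from 0 (shut) to 1 (fully open). A call has 1 to 10 rows; each row shifts and turns the commanded pose from where the row before left it, along the tool's axes as they then stand; what a row does not reach is not made up. A row lasts 1/10 s, in which the tool goes at most 50 mm and 8.59 degrees, less where a joint would pass 70% of its speed; a pose out of reach is approached as far as the arm can. A call is refused whole if a number of a shift passes 5 or a number of a turn 8.59, either way. A call with a gripper value outside its range is refused whole. The fingers move at their own pace and stop on an object; "force" is the grip in N (left out, the last holds). Time passes only in rows, so rows that do not move let the fingers close. It gives the time, the measured TCP pose, the force and the opening at its end, in the units of the state.
- readout.get_state(): the state, without advancing time (a new reading comes with each control period).
- read_camera(name): name is "scene" or "top" or "wrist"; returns a dict with "frame" (420x560x3 uint8, red, green, blue), "vertical_fov" (degrees; the focal length in pixels is half the picture's height over the tangent of half this angle, whatever the lens; pixels are square), "cx", "cy" (the principal point, pixels), "eye" and "orientation" of the camera in the world. Camera axes: x right, y up, looking along -z (the intrinsics and any distortion apply to the point x, -y, -z); pixel columns grow to the right and rows downward; lengths in m; the calibration is good to about 2 mm. A picture is of the moment at which its call begins. There is no depth.
- sign_off(): hands the job in, once; it reports no verdict.
The state is a dict: "time": time; "qpos": joint angles; "dq": joint speeds; "joint_efforts": joint torques, N m; "eef_pos": TCP position; "tcp_rot": TCP orientation; "contact_force": force on the tool from outside, world axes, zero at the start; "wrist_torque": the same for the moment, N m; "opening": opening from 0.0 (shut) to 1.0 (fully open).
Only numpy, scipy, OpenCV 4.12 (cv2) and the standard library are available. Lean on these libraries where they do the work, as an engineer would, in place of code of your own. Each camera call takes 0.05 s, during which the arm holds its last target. There are 200 camera calls.

## Task

Clamp the dark metal sleeve firmly in the bridge fixture with its clamping lever: turn the lever clockwise until the knob takes about 10 N of sideways push, and do not force it beyond 12 N. The lever can only swing between its two pins, so whenever it runs out of swing lift it off its serrations, swing it back, let it drop in again and turn on. When the sleeve is tight, lift the lever once more and park it back near the right-hand pin, dropped fully into its serrations, without loosening the clamp or disturbing the sleeve or the things standing around.

Things in the scene. Friction and masses are not known exactly. Their poses are not given: they have to be found in the camera images.
- fixture: Fixed aluminium fixture: base plate 110 x 96 x 10 mm with a V-block, over it a bridge (top 84 mm above the bench) with a vertical screw and, on top, a black clamping lever. Origin: centre of the base's underside, on the screw axis. x points from the lever side to the back, y left, z up. Two steel stop pins (8 mm thick, top at 124 mm, 45 mm from the axis) limit the lever arm's swing.
- knob (a point): Centre of the lever's upright pear-shaped black knob: 25 mm across, 38 mm tall, from 19 mm below this point (there it stands on the 12 mm thick level arm) to 19 mm above. It is 75 mm from the screw axis and 133 mm above the bench with the lever down; in the fixture's frame at x = -75 mm * cos(lever_turn), y = +75 mm * sin(lever_turn).
- lever_turn (a joint): Lever angle about the vertical screw axis, rad: 0 = arm along the fixture's -x; grows clockwise seen from above (tightening, knob toward the fixture's +y). Pins stop it at -0.65 (right-hand pin) and +0.65 (left-hand pin). With the lever down, serrations (a notch every 0.262 rad, 0.03 rad play) turn the screw with it both ways: swung back while down it loosens the clamp.
- lever_lift (a joint): Lift of the lever, m: 0 = fully in its serrations, 0.009 = upper stop. Above 0.006 it is clear and swings freely while the screw stays put. Spring and weight pull it down with 5 N (bottom) to 9 N (top); let go, it drops and turns up to half a notch (0.131 rad) into the nearest notch. Let go nearer than half a notch to a pin it may rest on the tooth tips.
- vblock: V-block 60 mm; origin: centre of its underside, 10 mm above the bench. Tightening lowers a sprung pad under the screw that presses the sleeve into it. Running free, turning takes 5 N sideways at the knob (2 to 3 N less shows standing still; a twist of the knob adds to it); after the pad meets the sleeve it rises steadily: 8 N clamps barely, 10 N well, over 14 N marks it. Friction holds the screw.
- sleeve: Dark gunmetal tube, 23 mm diameter, 115 mm long, lying loose along the fixture's y axis in the V-block; origin at the centre of its underside. To be clamped where it lies.
- tape_roll: Bystander: roll of tape lying flat, 63 mm across, 19 mm high; origin at the centre of its underside.
- flux_bottle: Bystander: small dropper bottle, 36 mm across, 78 mm tall, standing; origin at the centre of its underside.
- body_sleeve: Bystander: black upright microphone sleeve with a brown end, 36 mm across, 104 mm tall, standing; origin at the centre of its underside.
Not all that is in view belongs to the job. What is shaped like the fixture but blue or orange is not meant.

How it is judged:
On the way:
1. the sleeve is firmly clamped: pressed into the V-block with more than 40 N (contact force between vblock and sleeve above 40 N), for 0.2 s.
At the end, for the whole second after the job is handed in: The sleeve is still pressed into the V-block with more than 40 N, the lever is parked within 0.4 rad of the right-hand pin (lever_turn below -0.25) and dropped into its serrations (lever_lift below 2 mm), the sleeve lies within 10 mm of where it was, and the robot has let go (contact force between vblock and sleeve above 40 N and value of joint lever_turn below -0.25 rad and value of joint lever_lift below 0.002 m and distance of sleeve from where it was at the start of the episode below 0.01 m); the robot touches nothing.
It fails at once if the sleeve is crushed: pressed into the V-block with more than 140 N (contact force between vblock and sleeve above 140 N).
It fails at once if the sleeve is shifted by more than 15 mm (distance of sleeve from where it was at the start of the episode above 0.015 m).
It fails at once if a bystander is moved by more than 20 mm (distance of any of tape_roll, flux_bottle, body_sleeve from where it was at the start of the episode above 0.02 m).
It also fails if it takes over 72 s, if anything falls off the work surface, if the arm or the gripper's body presses on something with over 40 N, if the wrist force passes 120 N, or if a joint passes its speed limit or range.

## Working session

There is one attempt and no reset: what is moved stays moved. The work goes in short steps, Python scripts to look and compute and a tool call to move; the robot and the scene stay as the last step left them, time stands still between calls to the robot, and variables do not carry over. Pictures are saved under pics/ and viewed, about 8 in all and at most 12, crops included, and the job is handed in when it is done.

Besides the shell and the picture viewer there is one more tool, called after "Call:" as name(argument=value, ...) on one line, values as JSON. drive_tool: Moves the arm, as the interface text tells. Its arguments: {"type":"object","properties":{"steps":{"type":"array","items":{"type":"array","items":{"type":"number"}}},"force":{"type":"number"}},"required":["steps"]}

```bash
mkdir -p pics; ls; python3 - <<'E'
from plant import readout, read_camera, ctrl
import cv2,numpy as np
s=readout.get_state(); print({k:np.round(v,3) for k,v in s.items()}, ctrl.grasp_offset)
for n in ("scene","top"):
    c=read_camera(n); print(n,{k:v for k,v in c.items() if k!="frame"})
    cv2.imwrite(f"pics/{n}0.png",c["frame"][:,:,::-1])
E
```

```text
pics
{'time': np.float64(0.0), 'qpos': array([ 1.025,  0.287,  1.578,  0.   ,  1.279, -0.15 ]), 'dq': array([-0.002,  0.001, -0.001, -0.001, -0.   ,  0.001]), 'joint_efforts': array([ 0.0000e+00, -4.0597e+01, -2.9263e+01, -0.0000e+00,  6.0000e-03,
        0.0000e+00]), 'eef_pos': array([0.26 , 0.622, 0.196]), 'tcp_rot': array([ 0.138,  0.694, -0.14 ,  0.693]), 'contact_force': array([ 0.18 , -0.589, -0.729]), 'wrist_torque': array([ 0.036, -0.041, -0.025]), 'opening': np.float64(1.005)} 0.0187
scene {'vertical_fov': 44.72450870559922, 'cx': 284.6952758847917, 'cy': 208.3775112484257, 'eye': array([ 0.21033103, -0.58095493,  0.81076779]), 'orientation': array([ 0.34910463, -0.13690615, -0.35955309,  0.85446137])}
top {'vertical_fov': 52.34531571686401, 'cx': 276.22527067686946, 'cy': 201.74112497524413, 'eye': array([ 0.53133474, -0.11590133,  0.93178102]), 'orientation': array([-0.07430877,  0.04758679,  0.70604553, -0.70264743])}
```

View pics/top0.png

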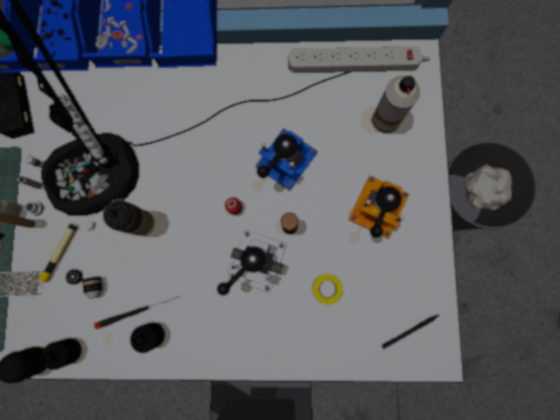

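View pics/scene0.png

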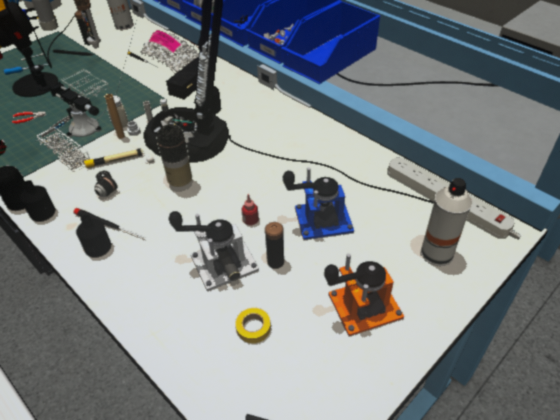

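```bash
cat > h.py <<'E'
import numpy as np, cv2
from scipy.spatial.transform import Rotation as R
def ray(c,u,v):
    f=c["frame"].shape[0]/2/np.tan(np.radians(c["vertical_fov"])/2)
    d=R.from_quat(c["orientation"]).apply([(u-c["cx"])/f,-(v-c["cy"])/f,-1]); return c["eye"],d/np.linalg.norm(d)
def onz(c,u,v,z):
    e,d=ray(c,u,v); return e+d*(z-e[2])/d[2]
def tri(r):
    A=sum(np.eye(3)-np.outer(d,d) for e,d in r); b=sum((np.eye(3)-np.outer(d,d))@e for e,d in r)
    return np.linalg.solve(A,b)
def proj(c,p):
    f=c["frame"].shape[0]/2/np.tan(np.radians(c["vertical_fov"])/2)
    q=R.from_quat(c["orientation"]).inv().apply(np.array(p)-c["eye"]); return c["cx"]-f*q[0]/q[2], c["cy"]+f*q[1]/q[2]
E
python3 - <<'E'
from h import *; from plant import read_camera
t=read_camera("top"); s=read_camera("scene")
k=tri([ray(t,223,289),ray(s,176,218)]); h=tri([ray(t,254,258),ray(s,220,232)])
print("knob",k,"hub",h)
for n,u,v,z in (("tape",327,289,.019),("bottle",233,206,.06),("bodysl",290,222,.1)): print(n,onz(t,u,v,z))
a=cv2.resize(t["frame"][200:310,190:350],None,fx=5,fy=5,interpolation=2)[:,:,::-1]
cv2.imwrite("pics/topc.png",np.clip(a.astype(float)*1.8,0,255).astype('uint8'))
E
```

```text
knob [0.50969681 0.01104245 0.1381613 ] hub [ 0.56622643 -0.04053232  0.09447402]
tape [ 0.50498967 -0.18709806  0.019     ]
bottle [0.67523405 0.00692591 0.06      ]
bodysl [ 0.63599674 -0.11138476  0.1       ]
```

View pics/topc.png

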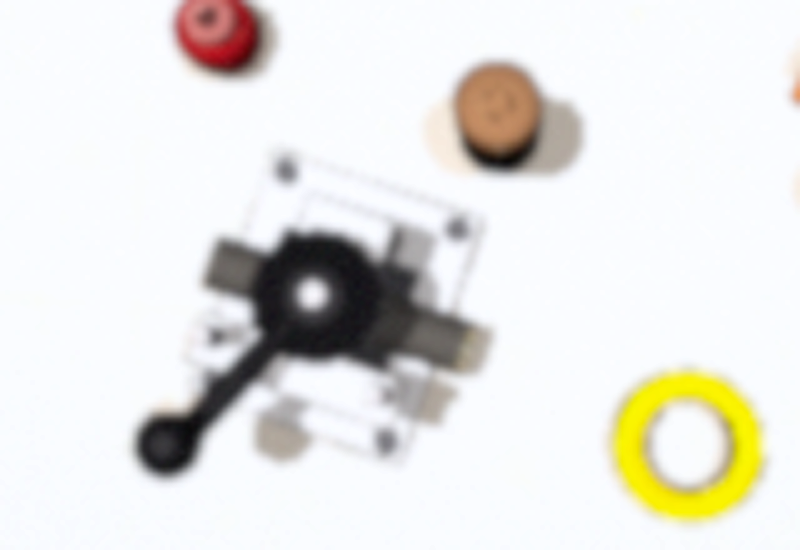

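```bash
python3 - <<'E'
from h import *; from plant import read_camera
t=read_camera("top")
g=lambda u,v,z: onz(t,190+u/5,200+v/5,z)
b=[g(287,170,.012),g(458,230,.012),g(387,443,.012)]
c=(b[0]+b[2])/2; x=b[1]-b[2]; y=b[0]-b[1]; print("c",c,"len",np.linalg.norm(x),np.linalg.norm(y),"yaw",np.arctan2(x[1],x[0]),np.arctan2(y[1],y[0])-np.pi/2)
C=[g(275,150,.01),g(480,215,.01),g(400,462,.01)]
x=C[1]-C[2]; y=C[0]-C[1]; print("c",(C[0]+C[2])/2,"len",np.linalg.norm(x),np.linalg.norm(y),"yaw",np.arctan2(x[1],x[0]),np.arctan2(y[1],y[0])-np.pi/2)
k=g(166,445,.145); print("knob",k)
for z in(.1,.114,.125): h=g(312,294,z); d=k-h; print("hub",h,np.hypot(d[0],d[1]),np.arctan2(-d[1],-d[0]))
E
```

```text
c [ 0.5635912  -0.04037963  0.012     ] len 0.09464088387578141 0.07842944767347167 yaw -0.32644614341872136 -0.34058664302436337
c [ 0.56408889 -0.04031665  0.01      ] len 0.10965186453390237 0.09338802260135728 yaw -0.319052036728385 -0.3111231568815638
knob [0.50870754 0.01038491 0.145     ]
hub [ 0.56471348 -0.03810242  0.1       ] 0.07407892181689053 -0.7135688930859926
hub [ 0.56415167 -0.03941188  0.114     ] 0.07452363504154502 -0.7317885151887569
hub [ 0.56371025 -0.04044074  0.125     ] 0.0748902208516404 -0.7459485408744035
```

```bash
cat >> h.py <<'E'
A=np.array([.564,-.040]); YAW=-.32
def knob(t,z): a=YAW-t; return np.array([*(A-.075*np.array([np.cos(a),np.sin(a)])),z])
def plan(t,z):
    from plant import readout
    s=readout.get_state(); r=R.from_quat(s["tcp_rot"]); a=YAW-t
    X,Y,Z=r.as_matrix().T; e=np.array([-np.sin(a),np.cos(a),0])
    turn=lambda e: np.degrees(np.arctan2(np.dot(np.cross(Y,e),X),np.dot(Y,e)))
    print("t",s["time"],"pos",s["eef_pos"].round(4),"q",s["qpos"].round(2),"X",X.round(3),"Y",Y.round(3),"shift cm",(r.inv().apply(knob(t,z)-s["eef_pos"])*100).round(2),"turn",turn(e).round(1),turn(-e).round(1),"F",s["contact_force"].round(2),"op",s["opening"].round(2))
E
python3 -c "
from h import *; plan(.42,.198)"
```

```text
Traceback (most recent call last):
  File "h.py", line 21, in plan
    print("t",s["time"],"pos",s["eef_pos"].round(4),"q",s["qpos"].round(2),"X",X.round(3),"Y",Y.round(3),"shift cm",(r.inv().apply(knob(t,z)-s["eef_pos"])*100).round(2),"turn",turn(e).round(1),turn(-e).round(1),"F",s["contact_force"].round(2),"op",s["opening"].round(2))
                                                                                                                                                                                                                                                        ^^^^^^^^^^^^^^^^^^
AttributeError: 'float' object has no attribute 'round'
```

```bash
sed -i 's/s\["opening"\].round(2)/s["opening"]/' h.py
python3 -c "
from h import *; plan(.42,.198)"
```

```text
t 0.25 pos [0.26   0.6225 0.1971] q [ 1.03  0.29  1.58  0.    1.28 -0.15] X [-0.001 -0.001 -1.   ] Y [ 0.385  0.923 -0.001] shift cm [-4.000e-02 -4.688e+01  4.653e+01] turn 19.7 -160.3 F [ 0.28  0.6  -0.54] op 0.9989158553592418
```

Call:
drive_tool(steps=[[0,-2.93,2.91,0,1],[0,-2.93,2.91,0,1],[0,-2.93,2.91,0,1],[0,-2.93,2.91,0,1],[0,-2.93,2.91,0,1],[0,-2.93,2.91,0,1],[0,-2.93,2.91,0,1],[0,-2.93,2.91,0,1],[0,-2.93,2.91,0,0.7],[0,-2.93,2.91,0,0.7]])

```text
time: 1.25
eef_pos: [0.416, 0.2387, 0.1979]
tcp_rot: [0.139, 0.693, -0.139, 0.693]
contact_force: [1.8, 0.9, -0.8]
opening: 0.704
```

Call:
drive_tool(steps=[[0,-2.93,2.91,0,0.7],[0,-2.93,2.91,0,0.7],[0,-2.93,2.91,0,0.7],[0,-2.93,2.91,0,0.7],[0,-2.93,2.91,0,0.7],[0,-2.93,2.91,0,0.7],[0,0,0,6.6,0.7],[0,0,0,6.6,0.7],[0,0,0,6.5,0.7],[0,0,0,0,0.7]])

```text
time: 2.25
eef_pos: [0.509, 0.0106, 0.1977]
tcp_rot: [0.256, 0.659, -0.256, 0.659]
contact_force: [-0.7, 1.3, -0.0]
opening: 0.698
```

```bash
python3 -c "
from h import *; plan(.42,.121)
from plant import read_camera
c=read_camera('wrist'); cv2.imwrite('pics/w1.png',c['frame'][:,:,::-1]); print(c['eye'],c['orientation'],proj(c,knob(.42,.145)),proj(c,[*A,.114]))"
```

```text
t 2.25 pos [0.509  0.0106 0.1977] q [-0.18 -0.08  1.98 -0.    1.25 -1.01] X [-0.  0. -1.] Y [ 0.674  0.739 -0.   ] shift cm [ 7.67 -0.02 -0.03] turn 0.0 -180.0 F [-0.7   1.27 -0.01] op 0.6984781648853343
[0.45445337 0.0599445  0.37322239] [-0.13577376 -0.05931715  0.39900505  0.90489885] (np.float64(277.9774566958624), np.float64(216.63555885226367)) (np.float64(277.9673192056087), np.float64(280.9902556269724))
```

View pics/w1.png

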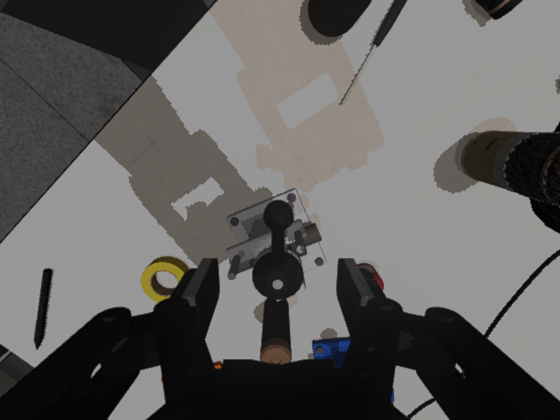

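Call:
drive_tool(steps=[[2,0,0,0,0.7],[2,0,0,0,0.7],[2,0,0,0,0.7],[1.3,0,0,0,0.7],[0.7,0,0,0,0.7],[0,0,0,0,0.7],[0,0,0,0,0.2],[0,0,0,0,0.2],[0,0,0,0,0.1],[0,0,0,0,0.1]], force=50)

```text
time: 3.3
eef_pos: [0.5095, 0.0107, 0.1185]
tcp_rot: [0.256, 0.659, -0.255, 0.66]
contact_force: [0.4, 0.7, 0.1]
opening: 0.098
```

```bash
python3 -c "
from h import *; plan(.42,.118)
from plant import read_camera
c=read_camera('scene'); cv2.imwrite('pics/s1.png',cv2.resize(c['frame'][150:310,110:330,::-1],None,fx=3.5,fy=3.5,interpolation=2))"
```

```text
t 3.3 pos [0.5095 0.0107 0.1185] q [-0.18  0.    2.05 -0.    1.09 -1.01] X [ 0.001 -0.    -1.   ] Y [0.674 0.739 0.001] shift cm [ 0.05 -0.07 -0.06] turn 0.0 -180.0 F [0.38 0.73 0.09] op 0.09782527762674552
```

View pics/s1.png

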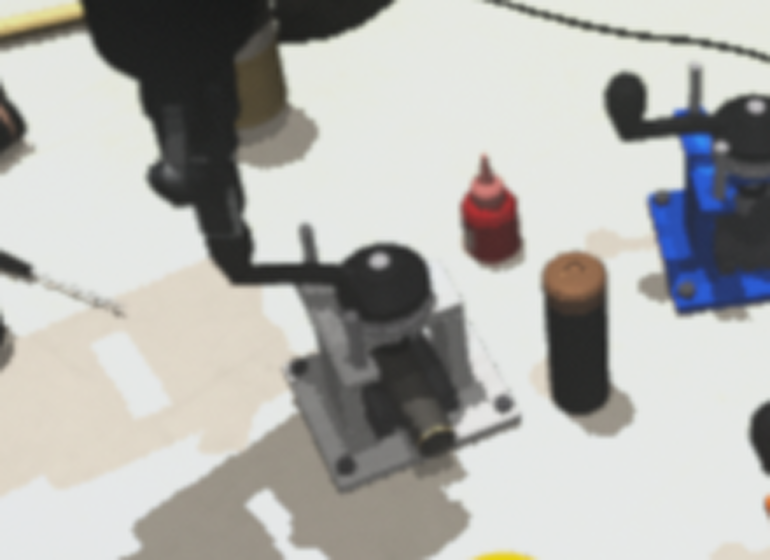

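Call:
drive_tool(steps=[[0,0,0,0,0],[0,0,0,0,0]])

```text
time: 3.55
eef_pos: [0.5093, 0.0107, 0.1182]
tcp_rot: [0.256, 0.659, -0.256, 0.66]
contact_force: [-0.6, 0.2, 1.1]
opening: 0.0
```

```bash
python3 -c "
from h import *; plan(.42,.118)
from plant import read_camera
c=read_camera('wrist'); cv2.imwrite('pics/w2.png',cv2.resize(c['frame'][130:350,150:410,::-1],None,fx=2.7,fy=2.7,interpolation=2))"
```

```text
t 3.55 pos [0.5093 0.0107 0.1182] q [-0.18  0.    2.05 -0.    1.09 -1.01] X [ 0.001 -0.    -1.   ] Y [0.674 0.739 0.   ] shift cm [ 0.02 -0.06 -0.04] turn 0.0 -180.0 F [-0.57  0.18  1.06] op 0.000365231477173923
```

View pics/w2.png

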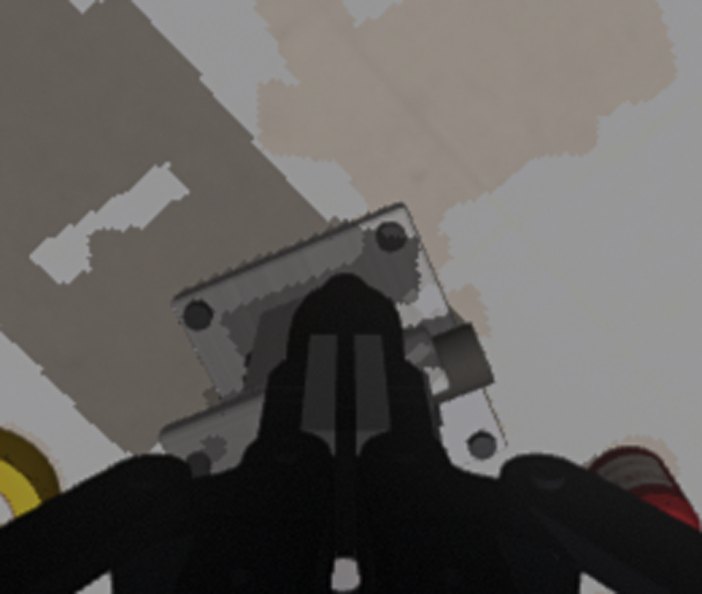

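```bash
python3 -c "
from h import *
from plant import read_camera,readout
p=readout.get_state()['eef_pos']
c=read_camera('wrist'); s=read_camera('scene')
for z in (.118,.133,.152):
  print(z,[((np.array(proj(c,q))-[150,130])*2.7).round() for q in ([p[0],p[1],z],knob(.42,z))],[((np.array(proj(s,q))-[110,150])*3.5).round() for q in ([p[0],p[1],z],knob(.42,z))])
print(((np.array(proj(c,[*A,.12]))-[150,130])*2.7).round(),((np.array(proj(s,[*A,.12]))-[110,150])*3.5).round())
cv2.imwrite('pics/w3.png',np.clip(cv2.resize(c['frame'][220:350,200:360,::-1],None,fx=5,fy=4.6,interpolation=2).astype(float)*4,0,255).astype('uint8'))
"
```

```text
0.118 [array([346., 304.]), array([344., 303.])] [array([235., 265.]), array([234., 266.])]
0.133 [array([347., 332.]), array([344., 330.])] [array([230., 246.]), array([229., 247.])]
0.152 [array([347., 373.]), array([344., 371.])] [array([223., 221.]), array([222., 221.])]
[344. 577.] [376. 256.]
```

View pics/w3.png

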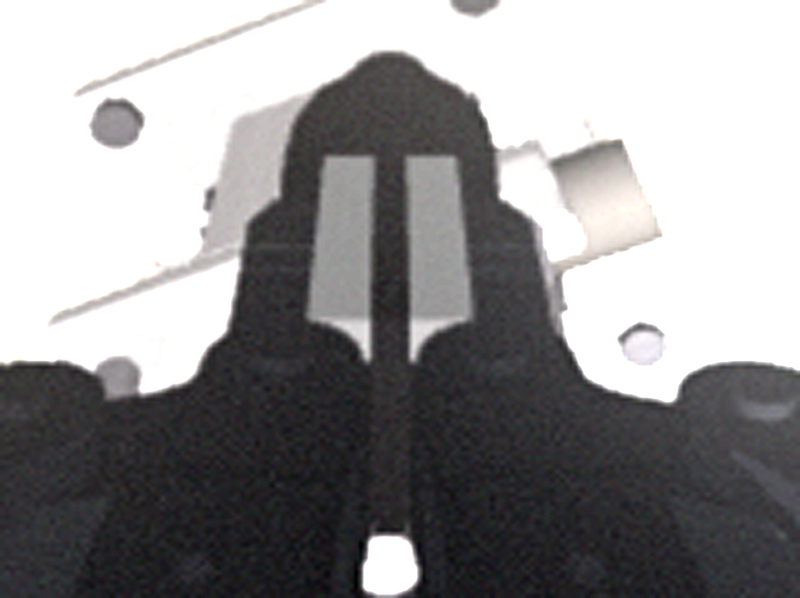

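```bash
python3 -c "
from h import *
from plant import read_camera
s=read_camera('scene')['frame'][:,:,::-1]; o=cv2.imread('pics/scene0.png')
g=lambda f: np.clip(cv2.resize(f[185:245,140:240],None,fx=7,fy=4.9*7/4.9,interpolation=2).astype(float)*3,0,255).astype('uint8')
cv2.imwrite('pics/s2.png',cv2.resize(np.vstack([g(o),g(s)]),None,fx=.7,fy=.7))"
```

```text
(no output)
```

View pics/s2.png

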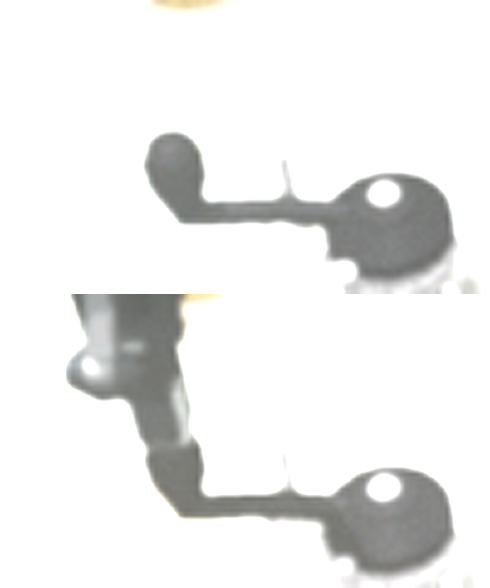

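Call:
drive_tool(steps=[[0.1,0,0,0,0],[0,0,0,0,0],[0.1,0,0,0,0],[0,0,0,0,0]])

```text
time: 4.15
eef_pos: [0.5092, 0.0114, 0.1171]
tcp_rot: [0.256, 0.66, -0.255, 0.659]
contact_force: [-3.7, 2.6, 7.9]
opening: 0.004
```

Call:
drive_tool(steps=[[-0.7,0,0,0,0],[-0.7,0,0,0,0.6],[0,0,0,0,0.6],[0,0,0,0,0.6],[0,0,0,0,0.6]])

```text
time: 4.65
eef_pos: [0.5088, 0.0107, 0.1294]
tcp_rot: [0.256, 0.66, -0.256, 0.659]
contact_force: [0.7, -0.3, -0.3]
opening: 0.599
```

```bash
python3 -c "
from h import *; plan(.42,.118)
from plant import read_camera
c=read_camera('wrist'); s=read_camera('scene')
cv2.imwrite('pics/x1.png',np.vstack([np.clip(cv2.resize(f,(640,int(640*f.shape[0]/f.shape[1])),interpolation=2).astype(float)*3,0,255).astype('uint8') for f in (c['frame'][180:300,180:380,::-1],s['frame'][185:245,140:260,::-1][:48])])[:600])"
```

```text
t 4.65 pos [0.5088 0.0107 0.1294] q [-0.18 -0.01  2.04 -0.    1.11 -1.01] X [-0.001  0.    -1.   ] Y [ 0.674  0.739 -0.   ] shift cm [ 1.14 -0.02  0.  ] turn 0.0 -180.0 F [ 0.74 -0.32 -0.34] op 0.599444228844896
```

View pics/x1.png

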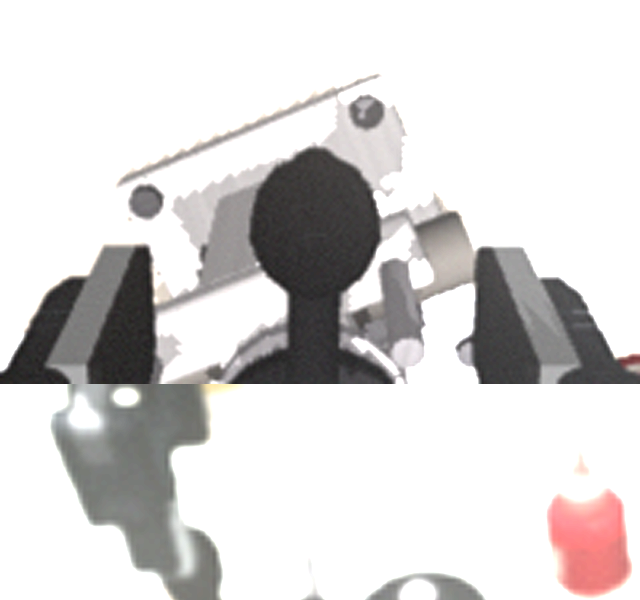

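Call:
drive_tool(steps=[[1.3,0,0,0,0.6],[1.3,0,0,0,0.6],[1.0,0,0,0,0.6],[0.3,0,0,0,0.6],[0,0,0,0,0.6]], force=40)

```text
time: 5.25
eef_pos: [0.5083, 0.0109, 0.0896]
tcp_rot: [0.255, 0.66, -0.256, 0.658]
contact_force: [-0.5, -0.5, 0.8]
opening: 0.603
```

Call:
drive_tool(steps=[[0,0,0,0,0.2],[0,0,0,0,0.1],[0,0,0,0,0.1],[0,0,0,0,0.1],[0,0,0,0,0.1]])

```text
time: 5.75
eef_pos: [0.5094, 0.0107, 0.0914]
tcp_rot: [0.256, 0.659, -0.256, 0.66]
contact_force: [-0.2, 0.4, 1.6]
opening: 0.265
```

```bash
python3 -c "
from h import *; plan(.42,.09)
from plant import read_camera,readout
print(readout.get_state()['wrist_torque'])
s=read_camera('scene');c=read_camera('wrist')
cv2.imwrite('pics/x2.png',np.vstack([np.clip(cv2.resize(f,(500,300),interpolation=2).astype(float)*3,0,255).astype('uint8') for f in (c['frame'][180:300,180:380,::-1],s['frame'][185:245,140:240,::-1])]))"
```

```text
t 5.75 pos [0.5094 0.0107 0.0914] q [-0.18  0.04  2.07 -0.    1.04 -1.01] X [ 0.001 -0.    -1.   ] Y [0.674 0.739 0.   ] shift cm [ 0.14 -0.06 -0.05] turn 0.0 -180.0 F [-0.22  0.37  1.62] op 0.26520936335118733
[ 0.02331799  0.13335325 -0.02529872]
```

View pics/x2.png

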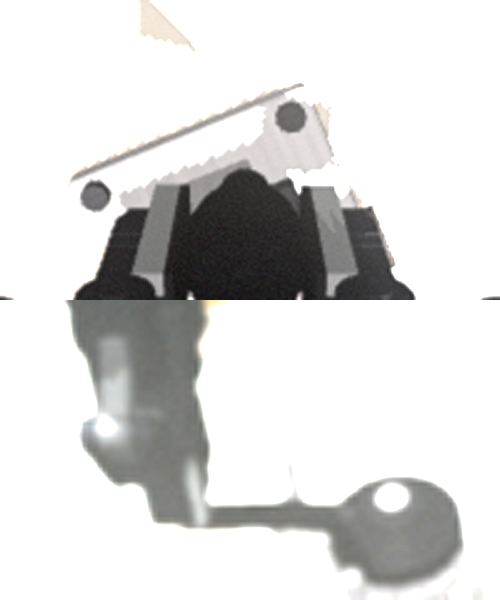

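Call:
drive_tool(steps=[[0,0.52,0.02,4,0.1],[0,0.52,0.02,4,0.1]])

```text
time: 6.05
eef_pos: [0.5163, 0.0174, 0.0911]
tcp_rot: [0.301, 0.64, -0.302, 0.64]
contact_force: [-2.8, -1.0, 3.2]
opening: 0.265
```

```bash
cat >> h.py <<'E'
def st():
    from plant import readout
    s=readout.get_state(); r=R.from_quat(s["tcp_rot"]); p=s["eef_pos"]; d=A-p[:2]; Y=r.as_matrix()[:,1]
    t=YAW-np.arctan2(d[1],d[0]); ty=YAW-np.arctan2(-Y[0],Y[1])
    print("T %.2f lever %.3f yawlever %.3f rad %.4f z %.4f"%(s["time"],t,ty,np.hypot(*d),p[2]),"Ftool",r.inv().apply(s["contact_force"]).round(1),"Mtool",r.inv().apply(s["wrist_torque"]).round(2),"op %.2f"%s["opening"])
E
python3 -c "
from h import *; st()"
```

```text
T 6.05 lever 0.558 yawlever 0.561 rad 0.0747 z 0.0911 Ftool [-3.2 -2.8 -1. ] Mtool [-0.17 -0.07 -0.5 ] op 0.26
```

Call:
drive_tool(steps=[[-0.4,0,0,0,0.1],[-0.4,0,0,0,0.1],[0,0,0,0,0.1]])

```text
time: 6.35
eef_pos: [0.517, 0.0171, 0.0979]
tcp_rot: [0.3, 0.639, -0.301, 0.641]
contact_force: [4.2, -2.8, -7.1]
opening: 0.265
```

```bash
python3 -c "
from h import *; st()"
```

```text
T 6.35 lever 0.561 yawlever 0.558 rad 0.0739 z 0.0979 Ftool [7.1 1.4 4.8] Mtool [-0.03 -0.85  0.21] op 0.27
```

Call:
drive_tool(steps=[[-0.15,0,0,0,0.1],[0,-0.56,0.02,-4.3,0.1],[0,0,0,0,0.1]])

```text
time: 6.65
eef_pos: [0.5127, 0.0131, 0.0991]
tcp_rot: [0.276, 0.65, -0.276, 0.652]
contact_force: [5.1, -3.1, -7.6]
opening: 0.266
```

```bash
python3 -c "
from h import *; st()"
```

```text
T 6.65 lever 0.483 yawlever 0.482 rad 0.0739 z 0.0991 Ftool [7.6 1.5 5.7] Mtool [-0.13 -0.89  0.27] op 0.27
```

Call:
drive_tool(steps=[[0,-1.04,0.09,-7.96,0.1],[0,-1.04,0.09,-7.96,0.1],[0,-1.04,0.09,-7.96,0.1],[0,-1.04,0.08,-7.96,0.1],[0,-1.04,0.08,-7.96,0.1],[0,-1.04,0.08,-7.96,0.1],[0,-1.04,0.08,-7.96,0.1],[0,0,0,0,0.1]])

```text
time: 7.45
eef_pos: [0.4909, -0.0526, 0.0989]
tcp_rot: [-0.058, 0.705, 0.06, 0.705]
contact_force: [4.2, 2.1, -8.0]
opening: 0.263
```

```bash
python3 -c "
from h import *; st()"
```

```text
T 7.45 lever -0.491 yawlever -0.488 rad 0.0741 z 0.0989 Ftool [8.  1.4 4.5] Mtool [-0.09 -0.75  0.23] op 0.26
```

Call:
drive_tool(steps=[[0.35,0,0,0,0.1],[0.35,0,0,0,0.1],[0.25,0,0,0,0.1],[0,0,0,0,0.1]])

```text
time: 7.85
eef_pos: [0.4904, -0.0531, 0.0915]
tcp_rot: [-0.06, 0.706, 0.059, 0.704]
contact_force: [-4.2, -1.3, 3.9]
opening: 0.267
```

```bash
python3 -c "
from h import *; st()"
```

```text
T 7.85 lever -0.496 yawlever -0.489 rad 0.0747 z 0.0915 Ftool [-3.8 -0.6 -4.4] Mtool [-0.2   0.85 -0.13] op 0.27
```

Call:
drive_tool(steps=[[-0.05,0.65,0.03,5,0.1],[-0.05,0.65,0.03,5,0.1],[0,0.65,0.03,5,0.1],[0,0.65,0.03,5,0.1]])

```text
time: 8.25
eef_pos: [0.4907, -0.027, 0.0919]
tcp_rot: [0.064, 0.705, -0.065, 0.704]
contact_force: [-2.0, -1.9, -1.1]
opening: 0.265
```

```bash
python3 -c "
from h import *; st()"
```

```text
T 8.25 lever -0.144 yawlever -0.136 rad 0.0744 z 0.0919 Ftool [ 1.1 -2.2 -1.6] Mtool [-0.24  0.25 -0.51] op 0.26
```

Call:
drive_tool(steps=[[0,0.65,0.03,5,0.1],[0,0.65,0.03,5,0.1],[0,0.65,0.03,5,0.1],[0,0.65,0.03,5,0.1]])

```text
time: 8.65
eef_pos: [0.4997, -0.0025, 0.0918]
tcp_rot: [0.186, 0.683, -0.187, 0.682]
contact_force: [-1.9, -2.3, -1.9]
opening: 0.266
```

```bash
python3 -c "
from h import *; st()"
```

```text
T 8.65 lever 0.208 yawlever 0.213 rad 0.0744 z 0.0918 Ftool [ 1.9 -3.  -0.5] Mtool [-0.21  0.18 -0.48] op 0.27
```

Call:
drive_tool(steps=[[0,0.65,0.03,5,0.1],[0,0.65,0.03,5,0.1],[0,0.65,0.03,5,0.1],[0,0.65,0.03,5,0.1]])

```text
time: 9.05
eef_pos: [0.5166, 0.0173, 0.0918]
tcp_rot: [0.301, 0.64, -0.302, 0.639]
contact_force: [-2.5, -1.6, -1.4]
opening: 0.263
```

```bash
python3 -c "
from h import *; st()"
```

```text
T 9.05 lever 0.559 yawlever 0.562 rad 0.0744 z 0.0918 Ftool [ 1.4 -2.9 -0.3] Mtool [-0.24  0.04 -0.5 ] op 0.26
```

Call:
drive_tool(steps=[[-0.45,0,0,0,0.1],[-0.4,0,0,0,0.1],[0,0,0,0,0.1],[0,-1.12,0.09,-8.57,0.1],[0,-1.12,0.09,-8.57,0.1],[0,-1.12,0.09,-8.57,0.1],[0,-1.12,0.08,-8.57,0.1],[0,-1.12,0.08,-8.57,0.1],[0,-1.12,0.08,-8.57,0.1],[0,-1.12,0.08,-8.57,0.1]])

```text
time: 10.05
eef_pos: [0.4911, -0.0529, 0.1]
tcp_rot: [-0.061, 0.704, 0.062, 0.705]
contact_force: [3.9, 1.4, -7.7]
opening: 0.267
```

```bash
python3 -c "
from h import *; st()"
```

```text
T 10.05 lever -0.496 yawlever -0.494 rad 0.0740 z 0.1000 Ftool [7.7 0.7 4.1] Mtool [-0.08 -0.67  0.21] op 0.27
```

Call:
drive_tool(steps=[[0.3,0,0,0,0.1],[0.3,0,0,0,0.1],[0.25,0,0,0,0.1],[0,0,0,0,0.1],[0,0.52,0.02,4,0.1],[0,0.52,0.02,4,0.1],[0,0.52,0.02,4,0.1]])

```text
time: 10.75
eef_pos: [0.4897, -0.0381, 0.0922]
tcp_rot: [0.015, 0.707, -0.016, 0.706]
contact_force: [-2.4, -0.6, -3.3]
opening: 0.267
```

```bash
python3 -c "
from h import *; st()"
```

```text
T 10.75 lever -0.294 yawlever -0.277 rad 0.0743 z 0.0922 Ftool [ 3.3 -0.7 -2.4] Mtool [-0.33  0.34 -0.07] op 0.27
```

Call:
drive_tool(steps=[[0.1,0.54,0.02,4,0.1],[0,0.54,0.02,4,0.1],[0,0.54,0.02,4,0.1],[0,0.54,0.02,4,0.1]])

```text
time: 11.15
eef_pos: [0.4933, -0.0169, 0.0918]
tcp_rot: [0.113, 0.699, -0.114, 0.697]
contact_force: [-5.4, 0.5, 2.3]
opening: 0.265
```

```bash
python3 -c "
from h import *; st()"
```

```text
T 11.15 lever -0.005 yawlever 0.003 rad 0.0744 z 0.0918 Ftool [-2.3 -1.2 -5.3] Mtool [-0.26  0.66 -0.38] op 0.26
```

Call:
drive_tool(steps=[[0,0.53,0.02,4,0.1],[0,0.53,0.02,4,0.1],[0,0.53,0.02,4,0.1],[0,0.53,0.02,4,0.1]])

```text
time: 11.55
eef_pos: [0.5026, 0.002, 0.0917]
tcp_rot: [0.209, 0.676, -0.211, 0.674]
contact_force: [-4.7, -0.2, 1.5]
opening: 0.259
```

```bash
python3 -c "
from h import *; st()"
```

```text
T 11.55 lever 0.280 yawlever 0.282 rad 0.0744 z 0.0917 Ftool [-1.5 -2.9 -3.7] Mtool [-0.18  0.62 -0.71] op 0.26
```

Call:
drive_tool(steps=[[0,0.52,0.02,4,0.1],[0,0.52,0.02,4,0.1],[0,0.52,0.02,4,0.1],[0,0.52,0.02,4,0.1]])

```text
time: 11.95
eef_pos: [0.5165, 0.0173, 0.0916]
tcp_rot: [0.301, 0.641, -0.303, 0.639]
contact_force: [-5.8, -0.5, 1.3]
opening: 0.263
```

```bash
python3 -c "
from h import *; st()"
```

```text
T 11.95 lever 0.558 yawlever 0.561 rad 0.0744 z 0.0916 Ftool [-1.3 -4.8 -3.3] Mtool [-0.25  0.38 -0.92] op 0.26
```

Call:
drive_tool(steps=[[-0.5,0,0,0,0.1],[-0.43,0,0,0,0.1],[0,0,0,0,0.1],[0,-1.12,0.09,-8.57,0.1],[0,-1.12,0.09,-8.57,0.1],[0,-1.12,0.09,-8.57,0.1],[0,-1.12,0.08,-8.57,0.1],[0,-1.12,0.08,-8.57,0.1],[0,-1.12,0.08,-8.57,0.1],[0,-1.12,0.08,-8.57,0.1]])

```text
time: 12.95
eef_pos: [0.4912, -0.0528, 0.0998]
tcp_rot: [-0.061, 0.704, 0.062, 0.705]
contact_force: [2.8, 0.9, -7.7]
opening: 0.27
```

```bash
python3 -c "
from h import *; st()"
```

```text
T 12.95 lever -0.494 yawlever -0.494 rad 0.0739 z 0.0998 Ftool [7.7 0.4 2.9] Mtool [-0.03 -0.32  0.06] op 0.27
```

Call:
drive_tool(steps=[[0.3,0,0,0,0.1],[0.3,0,0,0,0.1],[0.28,0,0,0,0.1],[0,0,0,0,0.1]])

```text
time: 13.35
eef_pos: [0.4907, -0.0534, 0.0919]
tcp_rot: [-0.06, 0.706, 0.059, 0.704]
contact_force: [-5.2, -1.5, 0.9]
opening: 0.264
```

```bash
python3 -c "
from h import *; st()"
```

```text
T 13.35 lever -0.502 yawlever -0.488 rad 0.0745 z 0.0919 Ftool [-0.9 -0.6 -5.3] Mtool [-0.35  0.98 -0.07] op 0.26
```

Call:
drive_tool(steps=[[0,0.4,0.02,3,0.1],[0,0.4,0.02,3,0.1]])

```text
time: 13.55
eef_pos: [0.4899, -0.0461, 0.092]
tcp_rot: [-0.023, 0.708, 0.021, 0.706]
contact_force: [-6.9, -3.9, 0.9]
opening: 0.27
```

```bash
python3 -c "
from h import *; st()"
```

```text
T 13.55 lever -0.402 yawlever -0.382 rad 0.0744 z 0.0920 Ftool [-0.9 -3.5 -7.1] Mtool [-0.44  1.11 -0.53] op 0.27
```

Call:
drive_tool(steps=[[0,0.4,0.03,2,0.1],[0,0.3,0.03,2,0.1]])

```text
time: 13.75
eef_pos: [0.4896, -0.0398, 0.092]
tcp_rot: [0.0, 0.709, -0.004, 0.706]
contact_force: [-9.0, -7.8, 2.1]
opening: 0.268
```

```bash
python3 -c "
from h import *; st()"
```

```text
T 13.75 lever -0.317 yawlever -0.313 rad 0.0744 z 0.0920 Ftool [-2.  -7.8 -9. ] Mtool [-0.14  1.4  -1.29] op 0.27
```

Call:
drive_tool(steps=[[0,0.35,-0.04,2.5,0.1],[0,0.35,-0.04,2.5,0.1]])

```text
time: 13.95
eef_pos: [0.4901, -0.0332, 0.0921]
tcp_rot: [0.031, 0.707, -0.036, 0.706]
contact_force: [-4.0, -7.6, -2.0]
opening: 0.264
```

```bash
python3 -c "
from h import *; st()"
```

```text
T 13.95 lever -0.228 yawlever -0.225 rad 0.0742 z 0.0921 Ftool [ 2.  -7.9 -3.2] Mtool [-0.15  0.58 -1.34] op 0.26
```

Call:
drive_tool(steps=[[0,0.3,0,2.5,0.1]])

```text
time: 14.05
eef_pos: [0.4905, -0.0301, 0.0921]
tcp_rot: [0.047, 0.706, -0.051, 0.705]
contact_force: [-4.3, -6.0, -1.1]
opening: 0.265
```

```bash
python3 -c "
from h import *; st()"
```

```text
T 14.05 lever -0.187 yawlever -0.181 rad 0.0742 z 0.0921 Ftool [ 1.1 -6.5 -3.4] Mtool [-0.18  0.59 -1.26] op 0.27
```

Call:
drive_tool(steps=[[0,0.4,0.01,2.8,0.1],[0,0.4,0.01,2.8,0.1]])

```text
time: 14.25
eef_pos: [0.4919, -0.0225, 0.092]
tcp_rot: [0.081, 0.702, -0.086, 0.702]
contact_force: [-5.5, -8.3, -0.5]
opening: 0.265
```

```bash
python3 -c "
from h import *; st()"
```

```text
T 14.25 lever -0.083 yawlever -0.083 rad 0.0742 z 0.0920 Ftool [ 0.6 -9.4 -3.4] Mtool [-0.14  0.41 -1.62] op 0.26
```

Call:
drive_tool(steps=[[0,0,0,0,0.1],[0,-0.1,0,0,0.1]])

```text
time: 14.45
eef_pos: [0.4918, -0.0228, 0.092]
tcp_rot: [0.081, 0.702, -0.085, 0.702]
contact_force: [-4.4, -4.6, -1.2]
opening: 0.268
```

```bash
python3 -c "
from h import *; st()"
```

```text
T 14.45 lever -0.086 yawlever -0.085 rad 0.0742 z 0.0920 Ftool [ 1.2 -5.5 -3.2] Mtool [-0.17  0.42 -0.89] op 0.27
```

Call:
drive_tool(steps=[[-0.45,0,0,0,0.1],[-0.43,0,0,0,0.1],[0,-0.05,0,0,0.1],[0,-0.65,0.04,-5,0.1],[0,-0.65,0.04,-5,0.1],[0,-0.65,0.04,-5,0.1],[0,0,0,0,0.1]])

```text
time: 15.15
eef_pos: [0.4903, -0.0413, 0.0998]
tcp_rot: [-0.009, 0.707, 0.009, 0.707]
contact_force: [1.9, -1.8, -8.0]
opening: 0.265
```

```bash
python3 -c "
from h import *; st()"
```

```text
T 15.15 lever -0.338 yawlever -0.344 rad 0.0738 z 0.0998 Ftool [ 8.  -1.8  1.9] Mtool [ 0.1  -0.21 -0.19] op 0.26
```

Call:
drive_tool(steps=[[0.3,-0.05,0,0,0.1],[0.3,0,0,0,0.1],[0.28,0,0,0,0.1],[0,0,0,0,0.1]])

```text
time: 15.55
eef_pos: [0.489, -0.0417, 0.094]
tcp_rot: [-0.01, 0.709, 0.009, 0.705]
contact_force: [-11.1, -2.6, 11.3]
opening: 0.264
```

```bash
python3 -c "
from h import *; st()"
```

```text
T 15.55 lever -0.343 yawlever -0.347 rad 0.0750 z 0.0940 Ftool [-11.2  -2.3 -11.2] Mtool [-0.    1.87 -0.19] op 0.26
```

Call:
drive_tool(steps=[[-0.1,-0.15,0,-1.1,0.1],[0,0,-0.05,0,0.1]])

```text
time: 15.75
eef_pos: [0.4893, -0.0438, 0.0947]
tcp_rot: [-0.017, 0.708, 0.016, 0.706]
contact_force: [-6.8, -3.7, 5.6]
opening: 0.265
```

```bash
python3 -c "
from h import *; st()"
```

```text
T 15.75 lever -0.370 yawlever -0.367 rad 0.0748 z 0.0947 Ftool [-5.6 -3.4 -7. ] Mtool [-0.17  1.09 -0.45] op 0.26
```

Call:
drive_tool(steps=[[0,-0.2,-0.05,-1.5,0.1],[0,0,0,0,0.1]])

```text
time: 15.95
eef_pos: [0.4905, -0.0457, 0.0939]
tcp_rot: [-0.026, 0.706, 0.025, 0.708]
contact_force: [1.4, -3.7, -5.5]
opening: 0.263
```

```bash
python3 -c "
from h import *; st()"
```

```text
T 15.95 lever -0.398 yawlever -0.392 rad 0.0738 z 0.0939 Ftool [ 5.5 -3.8  1.1] Mtool [-0.2  -0.13 -0.54] op 0.26
```

Call:
drive_tool(steps=[[0.2,-0.05,0,-0.5,0.1],[0,0,0,0,0.1]])

```text
time: 16.15
eef_pos: [0.4896, -0.0466, 0.0913]
tcp_rot: [-0.03, 0.707, 0.028, 0.706]
contact_force: [-4.3, -4.4, 2.8]
opening: 0.26
```

```bash
python3 -c "
from h import *; st()"
```

```text
T 16.15 lever -0.408 yawlever -0.402 rad 0.0747 z 0.0913 Ftool [-2.8 -4.  -4.6] Mtool [-0.28  0.67 -0.76] op 0.26
```

Call:
drive_tool(steps=[[-0.05,0.25,-0.02,1.9,0.1],[0,0.25,-0.02,1.9,0.1]])

```text
time: 16.35
eef_pos: [0.4896, -0.0422, 0.0917]
tcp_rot: [-0.007, 0.706, 0.004, 0.708]
contact_force: [-0.8, -7.3, -1.8]
opening: 0.266
```

```bash
python3 -c "
from h import *; st()"
```

```text
T 16.35 lever -0.350 yawlever -0.335 rad 0.0744 z 0.0917 Ftool [ 1.8 -7.3 -0.9] Mtool [-0.36  0.08 -1.04] op 0.27
```

Call:
drive_tool(steps=[[0,-0.1,0,-0.7,0.1],[0.05,-0.03,0,-0.5,0.1],[0,0,0,0,0.1]])

```text
time: 16.65
eef_pos: [0.4894, -0.043, 0.0913]
tcp_rot: [-0.014, 0.706, 0.012, 0.707]
contact_force: [-2.7, -6.2, 1.6]
opening: 0.263
```

```bash
python3 -c "
from h import *; st()"
```

```text
T 16.65 lever -0.360 yawlever -0.357 rad 0.0746 z 0.0913 Ftool [-1.6 -6.1 -2.9] Mtool [-0.19  0.32 -0.89] op 0.26
```

Call:
drive_tool(steps=[[0,-0.08,0,-0.4,0.1],[0,0,0,0,0.3],[0,0,0,0,0.5],[0,0,0,0,0.6],[0,0,0,0,0.6]])

```text
time: 17.15
eef_pos: [0.4884, -0.0421, 0.09]
tcp_rot: [-0.014, 0.707, 0.015, 0.707]
contact_force: [-0.2, -0.5, -0.3]
opening: 0.6
```

Call:
drive_tool(steps=[[-1.5,0,0,0,0.6],[-2.5,0,0,0,0.6],[-2.5,0,0,0,0.6],[-2.5,0,0,0,0.6],[-2,0,-2,0,0.6],[0,0,-2,0,0.6],[0,0,0,0,0.6]])

```text
time: 17.85
eef_pos: [0.4477, -0.044, 0.2007]
tcp_rot: [-0.015, 0.707, 0.015, 0.707]
contact_force: [-0.3, 0.2, 0.1]
opening: 0.597
```

```bash
python3 -c "
from h import *; st()
from plant import read_camera
s=read_camera('scene')['frame'][:,:,::-1]; c=read_camera('wrist'); o=cv2.imread('pics/scene0.png')
r=lambda f:cv2.resize(f,(600,290),interpolation=2)
cv2.imwrite('pics/e1.png',np.vstack([r(s[190:335,130:430]),r(c['frame'][120:320,120:480,::-1])]))
print(proj(c,knob(-.36,.145)),proj(c,[*A,.114]))"
```

```text
T 17.85 lever -0.354 yawlever -0.362 rad 0.1163 z 0.2007 Ftool [-0.1  0.2 -0.3] Mtool [ 0.   -0.02  0.01] op 0.60
(np.float64(278.3223784041929), np.float64(262.9391025844435)) (np.float64(278.09363247029825), np.float64(316.37474318343413))
```

View pics/e1.png

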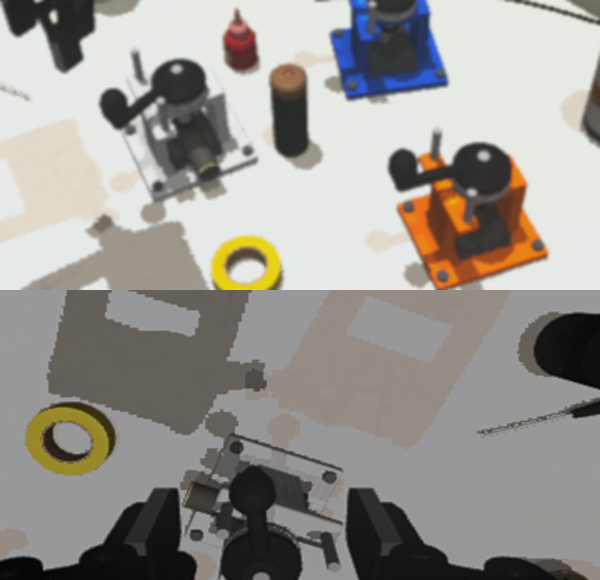

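```bash
python3 -c "
from h import *; from plant import read_camera
c=read_camera('wrist')
g=cv2.cvtColor(c['frame'],cv2.COLOR_RGB2GRAY)[225:285,235:310]
m=(g<32).astype('uint8'); d=cv2.distanceTransform(m,cv2.DIST_L2,5); d[45:]=0
v,u=np.unravel_index(d.argmax(),d.shape); print(u+235,v+225,d.max())
p=onz(c,u+235,v+229,.143); q=p[:2]-A; print(p,np.hypot(*q),YAW-np.arctan2(-q[1],-q[0])); plan(-.43,.2)"
```

```text
271 252 9.196899
[ 0.48404103 -0.0494519   0.143     ] 0.08051568798166114 -0.4376633730229694
t 18.0 pos [ 0.4488 -0.0442  0.1998] q [-0.32 -0.23  2.1   0.    1.27 -1.94] X [-0.     0.001 -1.   ] Y [-0.042  0.999  0.001] shift cm [-0.02 -0.57  4.04] turn -3.9 176.1 F [-0.68 -0.24  0.64] op 0.6002398644185036
```

Call:
drive_tool(steps=[[0,-0.3,2,-2,0],[0,-0.3,2,-2,0],[2.5,0,0,0,0],[2.5,0,0,0,0],[2,0,0,0,0],[0.6,0,0,0,0],[0.2,0,0,0,0],[0,0,0,0,0]], force=40)

```text
time: 18.8
eef_pos: [0.4896, -0.0482, 0.1227]
tcp_rot: [-0.04, 0.706, 0.04, 0.706]
contact_force: [0.4, -0.9, 0.4]
opening: 0.002
```

```bash
python3 -c "
from h import *; st()"
```

```text
T 18.80 lever -0.429 yawlever -0.432 rad 0.0749 z 0.1227 Ftool [-0.4 -0.9  0.3] Mtool [ 0.    0.01 -0.  ] op 0.00
```

Call:
drive_tool(steps=[[0.2,0,0,0,0],[0,0,0,0,0]])

```text
time: 19.0
eef_pos: [0.4896, -0.0483, 0.1212]
tcp_rot: [-0.04, 0.705, 0.039, 0.707]
contact_force: [-0.1, -0.5, 0.1]
opening: -0.002
```

```bash
python3 -c "
from h import *; st()"
```

```text
T 19.00 lever -0.431 yawlever -0.432 rad 0.0749 z 0.1212 Ftool [-0.1 -0.4 -0.2] Mtool [-0.03  0.06  0.03] op -0.00
```

Call:
drive_tool(steps=[[0.2,0,0,0,0],[0,0,0,0,0]])

```text
time: 19.2
eef_pos: [0.489, -0.0481, 0.1185]
tcp_rot: [-0.04, 0.706, 0.04, 0.706]
contact_force: [-0.0, -0.2, 0.6]
opening: -0.001
```

```bash
python3 -c "
from h import *; st()"
```

```text
T 19.20 lever -0.428 yawlever -0.432 rad 0.0754 z 0.1185 Ftool [-0.6 -0.2 -0.1] Mtool [-0.04  0.   -0.06] op -0.00
```

Call:
drive_tool(steps=[[0.2,0,0,0,0],[0,0,0,0,0]])

```text
time: 19.4
eef_pos: [0.4888, -0.0485, 0.1174]
tcp_rot: [-0.04, 0.706, 0.039, 0.706]
contact_force: [-3.1, 0.4, 6.3]
opening: 0.002
```

```bash
python3 -c "
from h import *; st()"
```

```text
T 19.40 lever -0.432 yawlever -0.432 rad 0.0757 z 0.1174 Ftool [-6.3  0.7 -3.1] Mtool [0.01 0.59 0.  ] op 0.00
```

Call:
drive_tool(steps=[[-1.2,0,0,0,0],[0,-2.2,0,0,0],[0,-2.2,0,0,0],[1.5,0,0,0,0],[1.5,0,0,0,0],[0,0.5,0,0,0],[0,0.3,0,0,0],[0,0,0,0,0]])

```text
time: 20.2
eef_pos: [0.4936, -0.0835, 0.0994]
tcp_rot: [-0.04, 0.705, 0.04, 0.707]
contact_force: [-1.2, 0.9, -0.5]
opening: 0.001
```

```bash
python3 -c "
from h import *; st()"
```

```text
T 20.20 lever -0.873 yawlever -0.433 rad 0.0828 z 0.0994 Ftool [ 0.5  1.  -1.1] Mtool [0.04 0.   0.01] op 0.00
```

Call:
drive_tool(steps=[[0,0.3,0.05,0,0],[0,0.3,0.05,0,0],[0,0,0,0,0]])

```text
time: 20.5
eef_pos: [0.4935, -0.0774, 0.0988]
tcp_rot: [-0.04, 0.706, 0.04, 0.706]
contact_force: [-0.3, -0.7, -0.7]
opening: -0.004
```

```bash
python3 -c "
from h import *; st()"
```

```text
T 20.50 lever -0.808 yawlever -0.433 rad 0.0798 z 0.0988 Ftool [ 0.7 -0.6 -0.3] Mtool [-0.03  0.02  0.02] op -0.00
```

Call:
drive_tool(steps=[[0,0.2,0,0,0],[0,0,0,0,0]])

```text
time: 20.7
eef_pos: [0.4931, -0.0756, 0.0984]
tcp_rot: [-0.04, 0.706, 0.04, 0.706]
contact_force: [-0.7, 0.5, -0.1]
opening: 0.002
```

```bash
python3 -c "
from h import *; st()"
```

```text
T 20.70 lever -0.786 yawlever -0.432 rad 0.0794 z 0.0984 Ftool [ 0.1  0.6 -0.6] Mtool [-0.06 -0.01 -0.04] op 0.00
```

Call:
drive_tool(steps=[[0,0.2,0,0,0],[0,0,0,0,0]])

```text
time: 20.9
eef_pos: [0.4928, -0.0737, 0.0983]
tcp_rot: [-0.04, 0.706, 0.04, 0.706]
contact_force: [0.2, -0.6, 0.6]
opening: -0.0
```

```bash
python3 -c "
from h import *; st()"
```

```text
T 20.90 lever -0.762 yawlever -0.432 rad 0.0788 z 0.0983 Ftool [-0.6 -0.6  0.1] Mtool [ 0.02 -0.03  0.02] op -0.00
```

Call:
drive_tool(steps=[[0,0.2,0,0,0],[0,0.1,0,0,0],[0,0,0,0,0]])

```text
time: 21.2
eef_pos: [0.4925, -0.0713, 0.0984]
tcp_rot: [-0.04, 0.706, 0.039, 0.706]
contact_force: [-0.3, -2.3, -0.4]
opening: 0.006
```

```bash
python3 -c "
from h import *; st()"
```

```text
T 21.20 lever -0.733 yawlever -0.433 rad 0.0781 z 0.0984 Ftool [ 0.4 -2.3 -0.5] Mtool [ 0.01  0.11 -0.39] op 0.01
```

Call:
drive_tool(steps=[[0,0.15,0,0,0],[0,0,0,0,0]])

```text
time: 21.4
eef_pos: [0.4924, -0.0702, 0.0985]
tcp_rot: [-0.04, 0.706, 0.039, 0.706]
contact_force: [-0.9, -4.3, 0.2]
opening: 0.003
```

```bash
python3 -c "
from h import *; st()"
```

```text
T 21.40 lever -0.719 yawlever -0.433 rad 0.0777 z 0.0985 Ftool [-0.2 -4.2 -1.4] Mtool [-0.08  0.26 -0.8 ] op 0.00
```

Call:
drive_tool(steps=[[0,0.15,0,0,0],[0,0,0,0,0]])

```text
time: 21.6
eef_pos: [0.4922, -0.0693, 0.0985]
tcp_rot: [-0.041, 0.706, 0.039, 0.706]
contact_force: [-1.6, -6.4, -0.5]
opening: -0.002
```

```bash
python3 -c "
from h import *; st()"
```

```text
T 21.60 lever -0.707 yawlever -0.433 rad 0.0776 z 0.0985 Ftool [ 0.5 -6.2 -2.3] Mtool [-0.02  0.36 -1.09] op -0.00
```

Call:
drive_tool(steps=[[0,0.15,0,0,0],[0,0,0,0,0]])

```text
time: 21.8
eef_pos: [0.4921, -0.0685, 0.0986]
tcp_rot: [-0.042, 0.706, 0.038, 0.706]
contact_force: [-2.4, -8.7, 0.0]
opening: 0.001
```

```bash
python3 -c "
from h import *; st()"
```

```text
T 21.80 lever -0.697 yawlever -0.433 rad 0.0773 z 0.0986 Ftool [-0.  -8.4 -3.4] Mtool [-0.03  0.39 -1.41] op 0.00
```

Call:
drive_tool(steps=[[0,0.1,0,0,0],[0,0,0,0,0]])

```text
time: 22.0
eef_pos: [0.492, -0.068, 0.0987]
tcp_rot: [-0.042, 0.706, 0.038, 0.706]
contact_force: [-1.1, -10.3, -0.1]
opening: 0.002
```

```bash
python3 -c "
from h import *; st()"
```

```text
T 22.00 lever -0.691 yawlever -0.433 rad 0.0772 z 0.0987 Ftool [  0.2 -10.1  -2.3] Mtool [-0.03  0.39 -1.61] op 0.00
```

Call:
drive_tool(steps=[[0,-0.5,0,0,0],[0,-1.5,0,0,0],[-3,0,0,0,0],[-4,0,0,0,0],[-3,0,-3,0,0],[0,0,-1,0,0],[0,0,0,0,0],[0,0,0,0,0]])

```text
time: 22.8
eef_pos: [0.4539, -0.0895, 0.1969]
tcp_rot: [-0.039, 0.707, 0.04, 0.705]
contact_force: [0.1, -0.7, -0.6]
opening: -0.002
```

```bash
python3 -c "
from h import *; st(); from plant import read_camera
c=read_camera('wrist')
g=cv2.cvtColor(c['frame'],cv2.COLOR_RGB2GRAY); p0=proj(c,knob(-.42,.143)); print(p0)
x,y=int(p0[0])-35,int(p0[1])-40
m=(g[y:y+60,x:x+70]<32).astype('uint8'); d=cv2.distanceTransform(m,cv2.DIST_L2,5); d[50:]=0
v,u=np.unravel_index(d.argmax(),d.shape)
p=onz(c,u+x,v+y+4,.143); q=p[:2]-A; print(d.max(),p,np.hypot(*q),YAW-np.arctan2(-q[1],-q[0]))
s=read_camera('scene')['frame'][:,:,::-1]
f=lambda i:cv2.resize(i[190:345,130:330],(400,310),interpolation=2)
cv2.imwrite('pics/e2.png',np.hstack([f(cv2.imread('pics/scene0.png')),f(s)]))"
```

```text
T 22.80 lever -0.742 yawlever -0.431 rad 0.1207 z 0.1969 Ftool [ 0.6 -0.7  0. ] Mtool [-0.02  0.02  0.02] op -0.00
(np.float64(324.2183426132722), np.float64(263.07298246570673))
10.187599 [ 0.48535602 -0.05334241  0.143     ] 0.0797677563045842 -0.4880556343251782
```

View pics/e2.png

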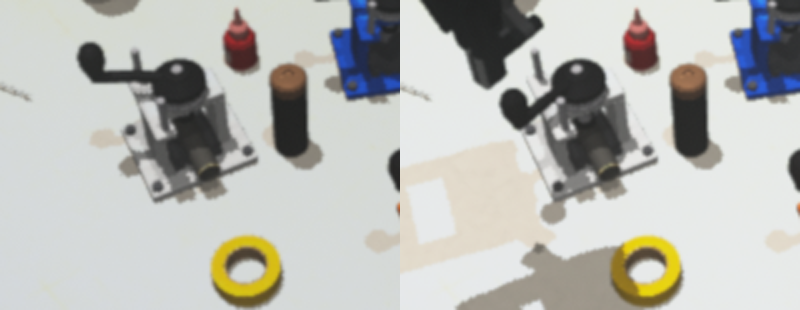

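```bash
python3 -c "
from plant import sign_off; print(sign_off())"
```

```text
the job is handed in; nothing more can be done
None
```

The sleeve is clamped, the lever is parked near the right-hand pin and dropped in, and the job is handed in at about 23 s of the 72 s allowed. I tightened in four strokes, lifting the lever and swinging it back between them. I then parked it one notch back from where the tightening ended.

**Tightness:** The side force plus twist at the knob reached about 11.3 N at the end of tightening. It touched about 12.1 N for a moment when I checked it after parking, slightly above your 12 N limit but below the 14 N that marks the sleeve. After letting go, a sideways push on the knob met about 10 N standing still without giving way. I had no direct reading of the force on the V-block.

**Lever position:** The first drop sat about 2 to 3 mm high on the teeth, so I eased it back until it fell in. Pressing the knob top then gave the same height as at the start (0.1174 m against 0.1171 m), so it is fully down.

**Disagreement in the angle:** While gripped, the lever read about -0.36 rad. After release the wrist camera gave -0.44 and -0.49 rad. All are below -0.25, but the lever may have settled back a little on release.

**Surroundings:** In the last picture the sleeve, tape roll, flux bottle and microphone sleeve look where they were at the start. The gripper is clear, with about zero contact force.

**Approach:** The tool's z reading and the pictures differed by about 34 mm at the fingertips. My first closing therefore landed above the knob, and I corrected it by touching the knob top.

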